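Spring the R-clip onto the fixture's hinge pin

ROBOT

A 6-joint arm with a two-finger parallel gripper is mounted at the origin on the work surface. World frame = base frame: x ahead of the robot, y to its left, z up, the work surface at z = 0. Lengths are in m, angles in rad, forces in N, time in s.
With the tool pointing down it reaches from about 0.325 to 0.775 m from the base axis. Payload 5.5 kg.
Tool frame: the origin (TCP) lies on the centre line of the jaws, within the pads' length; the fingertips stand 19 mm ahead of it and the grasp point (between the pads) is the TCP; z points along the fingers, y is the line along which they close (so a half turn about z gives the same grasp; the last joint's range is limited). The gripper opens to 85 mm and grips with 20 to 120 N. Pads are 22 mm wide; open, the fingers measure 114 mm over their backs; the gripper's body (76 mm by 85 mm) begins 54 mm behind the grasp point. The pads swing forward as they close: fully open they stand 13 mm farther back than shut.
Start: joints at [1.247, 0.091, 1.231, -0, 1.82, -0.057], TCP at [0.158, 0.579, 0.25] pointing down, gripper open.
Joint ranges: [-2.87, 2.87], [-0.86, 2.18], [0.17, 2.46], [-1.51, 4.65], [0.06, 2.69], [-2.65, 2.65]. Speed limits (rad/s): [2.57, 2.57, 3.01, 3.14, 3.14, 3.14].

INTERFACE

Orientations are given as a unit quaternion [x, y, z, w].
In Python, from cell import sense, snapshot, hand_in gives the robot as it stands.
- The arm moves only by the tool drive_tool, never from a script. Its arguments are lists of equal length, an entry for each row: "xyz": the shift along the tool's x, y, z in m, a list of three; "twist": the turn about the tool's z in rad. A call has 1 to 8 rows; each row is the pose to reach, as a shift and turn from the pose commanded when the call began, along the tool's axes at that moment; what a row does not reach only later rows make up. A row lasts 1/12 s, in which the tool goes at most 41.7 mm and 7.16 degrees, less where a joint would pass 70% of its speed; a pose out of reach is approached as far as the arm can. A call with a gripper value outside its range is refused whole. "claw" is the finger opening in m, from 0 to 0.0854, set as the call begins (left out, the last holds). The fingers move at their own pace and stop on an object; the grip force is fixed at half the most. Time passes only in rows, so rows that repeat a pose let the fingers close. It gives the time, the measured TCP pose, the force, the opening and the grip force at its end, in the units of the state.
- sense(): the state, without advancing time (a new reading comes with each control period).
- snapshot(name): name is "side" or "top"; returns a dict with "frame" (480x640x3 uint8, blue, green, red), "mtx" (3x3 intrinsics, pixels), "distortion" ([k1, k2, p1, p2, k3] as OpenCV has them; the pictures are not rectified), "pose" (4x4, takes a point from camera to world coordinates). Camera axes: x right, y down, z forward; pixel columns grow to the right and rows downward; lengths in m; the calibration is good to about 2 mm. A picture is of the moment at which its call begins. There is no depth.
- hand_in(): hands the job in; it is judged then, once.
The state is a dict: "clock": time; "qpos": joint angles; "dq": joint speeds; "effort": joint torques, N m; "ee_pos": TCP position; "ee_rot": TCP orientation; "wrist_force": force on the tool from outside, world axes, zero at the start; "ft_torque": the same for the moment, N m; "finger_gap": finger opening in m; "gripper_force": force on a finger pad.
Only numpy, scipy, OpenCV 4.12 (cv2) and the standard library are available. Lean on these libraries where they do the work, as an engineer would, in place of code of your own. Each camera call takes 0.05 s, during which the arm holds its last target. There are 200 camera calls.

TASK

The hinge pin of the clevis fixture has no retaining clip. Take the R-clip (the one with the closed double-coil eye) out of the slotted rack, push its straight leg down through the cross-hole in the pin's free end, fully home, so that the bowed leg springs over the side of the pin and closes under it, then let go of it.

Things in the scene. Friction and masses are not known exactly. Their poses are not given: they have to be found in the camera images.
- clip_eye (a point): Centre of the R-clip's eye: upright oval coil of 8 mm steel wire, 32 wide (x), 52 tall (z), 16 thick (y); grip its flat sides along y. z up, x in the clip's plane from straight to bowed leg. It hangs in one of 3 slots, 75 apart, of a grey plate 88 above the table, eye on top; lift it 80 to come out. Other slots: a T-pin, a flat key. Fully home, this point is 20 to 32 above pin_hole.
- leg_tip (a point): Lower end of the R-clip's straight leg, 8 mm thick, round end narrowed to 6 mm; 100 mm below clip_eye (clip's -z) and 12 mm to its -x side. Same axes as clip_eye. At the start it hangs below the slotted plate. The legs are smooth and oiled.
- pin_hole (a point): Upper mouth of the upright through-hole in the free end of the fixture's level steel pin, 40 mm thick, top line 115 mm above the table. y = pin axis, +y to the free end, 26 mm off; z up. Hole 15 wide, countersunk to 28 on top, free space below. The bracket's lug, 60 mm to -y, rises 10 mm above the pin. Clip y goes along pin y, bowed leg on either side of the pin.
- bow (a joint): Angle (rad) by which the clip's bowed leg is sprung outwards: 0 closed, about 0.2 as its pinch (67 mm below clip_eye) passes the pin's widest part, below 0.1 once sprung over and let go. Pushing it over takes 5 to 15 N downward. The leg hangs from the eye's +x side; its end is 90 mm below clip_eye and 8 mm to +x.
Mind the look-alikes: they are no part of the job. What is shaped like the part that bears clip_eye but red or turquoise is not meant.

How it is judged:
At the end, for the whole second after the job is handed in: The R-clip is let go of and stays on the pin: straight leg down through the cross-hole (within 11 mm of its centre line), eye's centre 15 to 38 mm above the pin's top line, upright within 20 degrees, square to the pin within 23 degrees, bowed leg closed under the pin (bow below 0.15 rad) (x of pin_hole in the frame of clip_eye between -0.024 and -0.001 m and y of pin_hole in the frame of clip_eye between -0.012 and 0.012 m and z of clip_eye in the frame of pin_hole between 0.015 and 0.038 m and angle between clip_eye's own z axis and vertical below 0.35 rad and angle between the y axis of clip_eye and the y axis of pin_hole, either way round below 0.4 rad and value of joint bow below 0.15 rad); the robot touches nothing.
It also fails if it takes over 38 s, if anything falls off the work surface, if the arm or the gripper's body presses on something with over 40 N, if the wrist force passes 120 N, or if a joint passes its speed limit or range.

## Working session

There is one attempt and no reset: what is moved stays moved. The work goes in short steps, Python scripts to look and compute and a tool call to move; the robot and the scene stay as the last step left them, time stands still between calls to the robot, and variables do not carry over. Pictures are saved under pics/ and viewed, at most 10 in all, crops included, and the job is handed in when it is done.

Besides the shell and the picture viewer there is one more tool, called as name([rows], argument=value, ...), one row to a line, values as JSON. drive_tool: Moves the arm, as the interface text tells. Its arguments: {"type":"object","properties":{"xyz":{"type":"array","items":{"type":"array","items":{"type":"number"}}},"twist":{"type":"array","items":{"type":"number"}},"claw":{"type":"number"}},"required":["xyz","twist"]}

```bash
mkdir -p pics
cat > h.py <<'E'
import numpy as np, cv2
from cell import sense, snapshot, hand_in
def ray(s,uv):
    p=cv2.undistortPoints(np.array([[uv]],float),np.array(s["mtx"],float),np.array(s["distortion"],float))[0,0]
    T=np.array(s["pose"]);d=T[:3,:3]@[p[0],p[1],1];return T[:3,3],d/np.linalg.norm(d)
def plane(s,uv,z):
    o,d=ray(s,uv);return o+d*(z-o[2])/d[2]
def tri(s1,a,s2,b):
    o1,d1=ray(s1,a);o2,d2=ray(s2,b)
    t=np.linalg.lstsq(np.c_[d1,-d2],o2-o1,rcond=None)[0]
    p,q=o1+t[0]*d1,o2+t[1]*d2;return (p+q)/2,np.linalg.norm(p-q)
def proj(s,P):
    T=np.linalg.inv(np.array(s["pose"]));r=cv2.Rodrigues(T[:3,:3])[0]
    return cv2.projectPoints(np.array(P,float).reshape(-1,3),r,T[:3,3],np.array(s["mtx"],float),np.array(s["distortion"],float))[0][:,0]
E
python3 - <<'E'
from h import *
import pickle
for n in("side","top"):
    s=snapshot(n);cv2.imwrite(f"pics/{n}0.png",s["frame"]);pickle.dump(s,open(n+"0.pkl","wb"));print(n,np.round(s["pose"],3).tolist(),s["mtx"][0])
print(sense())
E
```

```text
side [[0.932, -0.193, 0.308, 0.262], [-0.362, -0.449, 0.817, -0.58], [-0.019, -0.873, -0.488, 0.512], [0.0, 0.0, 0.0, 1.0]] [445.1579081    0.         316.87326485]
top [[-0.006, -0.984, 0.178, 0.347], [-1.0, 0.011, 0.026, 0.108], [-0.028, -0.178, -0.984, 1.104], [0.0, 0.0, 0.0, 1.0]] [546.05323512   0.         320.26927504]
{'clock': 0.1, 'qpos': array([ 1.24731500e+00,  9.18075269e-02,  1.23178650e+00,  1.61186681e-05,
        1.81979309e+00, -5.67320688e-02]), 'dq': array([-0.00029829, -0.00109781, -0.00313213, -0.00048986,  0.00228317,
        0.00055499]), 'effort': array([ 3.22753956e-03, -4.60220182e+01, -4.19215536e+01, -3.79468975e-05,
        1.07522940e-02,  4.95920847e-05]), 'ee_pos': array([0.1581035 , 0.57856625, 0.24923769]), 'ee_rot': array([ 1.32977536e-01,  9.91118646e-01, -8.79589341e-04, -1.77215699e-04]), 'wrist_force': array([-0.28190849, -0.29409871, -0.17960091]), 'ft_torque': array([-0.02434449,  0.02432207, -0.03771287]), 'gripper_force': 0.0, 'finger_gap': 0.08560266781627672}
```

View pics/side0.png

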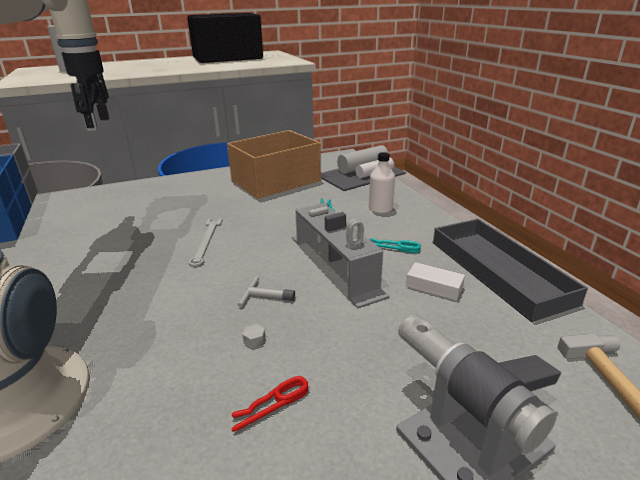

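View pics/top0.png

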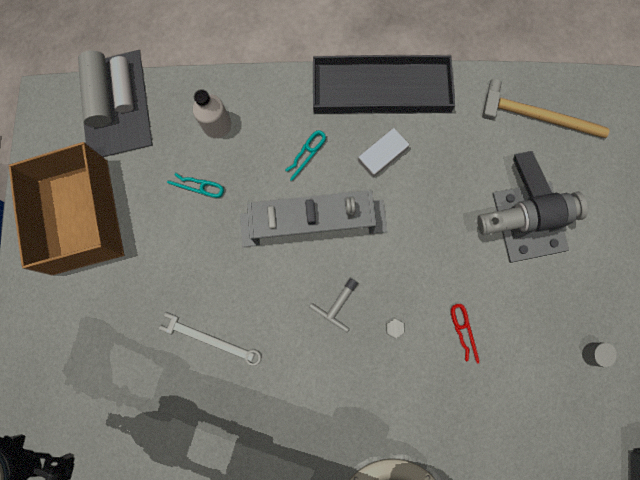

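The side view shows three items in the rack. The oval grey ring is at side (355,234) / top (350,207), the dark flat key at side (335,222) / top (311,211), and the T-pin bar at side (318,211) / top (272,217). Turquoise clips lie at top (306,155) and (196,186), and a red one at top (465,333). The grey ring fits the description: steel, an upright oval eye, in a slot. The pin's free end with its hole is at side (420,325) / top (493,221). I'll confirm in one enlarged crop.

Run:
```python
import cv2,numpy as np
a=cv2.imread("pics/side0.png");b=cv2.imread("pics/top0.png")
r=lambda i,x,y,w,h:cv2.resize(i[y:y+h,x:x+w],(400,300),interpolation=cv2.INTER_CUBIC)
cv2.imwrite("pics/c0.png",np.vstack([np.hstack([r(a,325,205,80,60),r(b,310,180,80,60)]),np.hstack([r(a,385,305,80,60),r(b,465,190,80,60)])]))
```

```text
(no output)
```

View pics/c0.png

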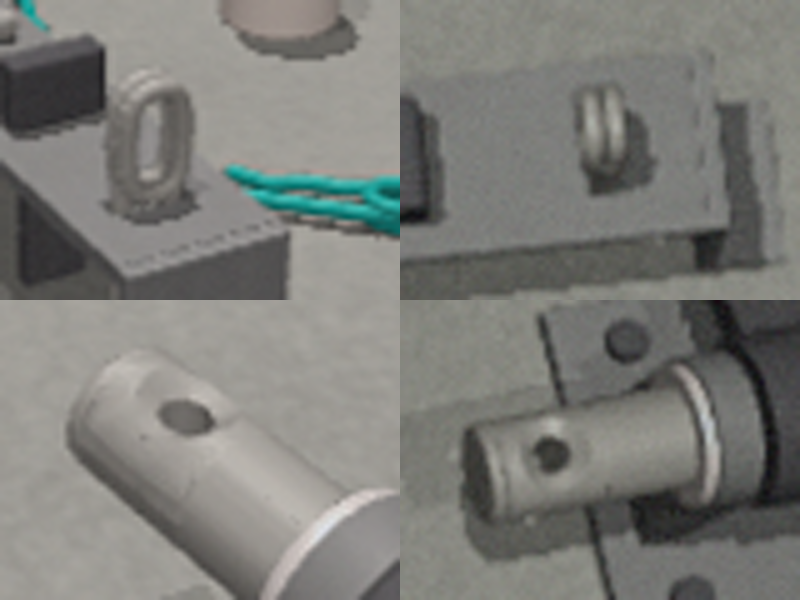

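The crop confirms it: a grey steel double-coil upright oval, centre at side (355,233.6) and its top at top view (350.6,206). The hole is at side (422.4,328.4) / top (495.5,221).

Run:
```python
from h import *
import pickle
S,T=[pickle.load(open(n+"0.pkl","rb")) for n in("side","top")]
np.set_printoptions(precision=4,suppress=True)
print("eye side@.114",plane(S,(355,233.6),.114),"top crest@.138",plane(T,(350.6,206),.138),"tri",tri(S,(355,233.6),T,(350.6,206)))
C=lambda x,y:(310+(x-400)/5,180+y/5)
a,b=plane(T,C(592,84),.13),plane(T,C(590,172),.13);print("eye coil line L",a,b,"R",plane(T,C(612,82),.13),plane(T,C(614,172),.13))
# rack plate edge direction
e1,e2=plane(T,(252,240.0),.088),plane(T,C(730,228),.088);print("front edge?",e1,e2,np.degrees(np.arctan2(*(e1-e2)[:2])))
e1,e2=plane(T,(272,217),.1),plane(T,(311,212),.1);print("slots",e1,e2)
print("hole top",plane(T,(495.5,221),.112),"side",plane(S,(422.4,328.4),.112),tri(S,(422.4,328.4),T,(495.5,221)))
D=lambda x,y:(465+(x-400)/5,190+(y-300)/5)
p,q=plane(T,D(500,469),.095),plane(T,D(680,441),.095);print("pin axis",p,q,np.degrees(np.arctan2(*(p-q)[:2])))
```

```text
eye side@.114 [0.5839 0.0728 0.114 ] top crest@.138 [0.5785 0.0783 0.138 ] tri (array([0.5855, 0.0773, 0.1112]), np.float64(0.0011278850497462582))
eye coil line L [0.5979 0.0818 0.13  ] [0.5648 0.0831 0.13  ] R [0.5986 0.0745 0.13  ] [0.5647 0.0743 0.13  ]
front edge? [0.5266 0.2649 0.088 ] [0.5518 0.0292 0.088 ] -6.104658290148452
slots [0.5682 0.2258 0.1   ] [0.5769 0.152  0.1   ]
hole top [ 0.5535 -0.1936  0.112 ] side [ 0.5543 -0.1985  0.112 ] (array([ 0.5554, -0.1952,  0.1087]), np.float64(0.0024621042363145006))
pin axis [ 0.5518 -0.178   0.095 ] [ 0.5621 -0.2493  0.095 ] -8.222109356320365
```

drive_tool([
  [-0.27,-0.186,0],
  [-0.27,-0.186,0],
  [-0.27,-0.186,0],
  [-0.27,-0.186,0],
  [-0.27,-0.186,0],
  [-0.27,-0.186,0],
  [-0.27,-0.186,0],
  [-0.27,-0.186,0],
], twist=[-0.35,-0.35,-0.35,-0.35,-0.35,-0.35,-0.35,-0.35], claw=0.05)

```text
clock: 0.77
ee_pos: [0.3705, 0.3261, 0.2499]
ee_rot: [-0.041, 0.999, -0.0, -0.0]
wrist_force: [0.8, -0.1, -1.0]
finger_gap: 0.0501
gripper_force: 0.0
```

drive_tool([
  [-0.19,-0.265,0],
  [-0.19,-0.265,0],
  [-0.19,-0.265,0],
  [-0.19,-0.265,0],
  [-0.19,-0.265,0],
  [-0.19,-0.265,0],
  [-0.19,-0.265,0],
  [-0.19,-0.265,0],
], twist=[0,0,0,0,0,0,0,0])

```text
clock: 1.43
ee_pos: [0.5822, 0.0772, 0.2495]
ee_rot: [-0.041, 0.999, -0.0, -0.0]
wrist_force: [-0.2, 0.5, 0.7]
finger_gap: 0.0499
gripper_force: 0.0
```

drive_tool([
  [-0.0,0.0,0.03],
  [0.0,0.0,0.06],
  [0.0,0,0.06],
  [0,0,0.06],
], twist=[0,0,0,0])

```text
clock: 1.77
ee_pos: [0.5797, 0.0797, 0.1878]
ee_rot: [-0.041, 0.999, -0.0, -0.003]
wrist_force: [0.8, -0.8, 0.1]
finger_gap: 0.0502
gripper_force: 0.0
```

Run:
```python
from h import *
a=snapshot("side");b=snapshot("top");s=sense();e=s["ee_pos"];print(e,s["clock"])
pa=proj(a,[e,[.582,.077,.114]]);pb=proj(b,[e,[.582,.077,.114]]);print(pa,pb)
r=lambda i,x,y:cv2.resize(i[y:y+120,x:x+100],(400,480),interpolation=cv2.INTER_CUBIC)
cv2.imwrite("pics/c1.png",np.hstack([r(a["frame"],305,150),r(b["frame"],300,150)]))
```

```text
[0.58127685 0.08028109 0.19218957] 1.8667
[[352.84934512 193.56420055]
 [353.11176168 232.80437363]] [[350.29054291 197.12017949]
 [350.94228848 207.19519474]]
```

View pics/c1.png

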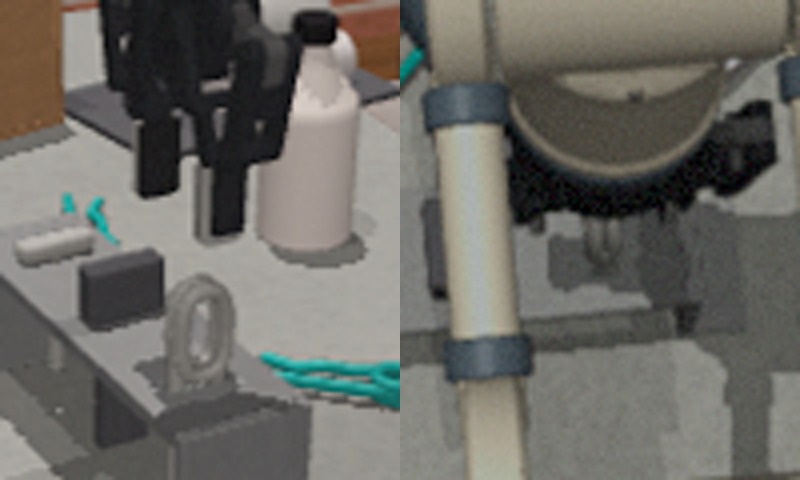

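The crop shows the fingers straddling the eye from above: tips at side (344,196) and (360,203), eye at side (355,232). It is well centred, so I go down and grip.

drive_tool([
  [0,-0.002,0.025],
  [0,-0.002,0.05],
  [0,-0.002,0.065],
  [0,-0.002,0.072],
  [0,-0.002,0.072],
  [0,-0.002,0.072],
], twist=[0,0,0,0,0,0])

```text
clock: 2.37
ee_pos: [0.5819, 0.0783, 0.1205]
ee_rot: [-0.042, 0.999, 0.0, 0.001]
wrist_force: [-0.7, 0.4, 0.2]
finger_gap: 0.0501
gripper_force: 0.0
```

drive_tool([
  [0,0,0],
  [0,0,0],
  [0,0,0],
  [0,0,0],
  [0,0,0],
  [0,0,0],
], twist=[0,0,0,0,0,0], claw=0.005)

```text
clock: 2.87
ee_pos: [0.5819, 0.0779, 0.1201]
ee_rot: [-0.042, 0.999, 0.0, 0.001]
wrist_force: [-1.1, -0.8, 6.0]
finger_gap: 0.0151
gripper_force: 58.2
```

drive_tool([
  [0,0,-0.01],
  [0,0,-0.025],
  [0,0,-0.045],
  [0,0,-0.07],
  [0,0,-0.095],
  [0,0,-0.12],
  [0,0,-0.13],
  [0,0,-0.13],
], twist=[0,0,0,0,0,0,0,0])

```text
clock: 3.53
ee_pos: [0.582, 0.078, 0.2518]
ee_rot: [-0.042, 0.999, 0.0, 0.003]
wrist_force: [-0.1, -0.5, -0.8]
finger_gap: 0.0151
gripper_force: 58.2
```

drive_tool([
  [0,-0.02,0],
  [0,-0.05,0],
  [0,-0.09,0],
  [0,-0.13,0],
  [0,-0.16,0],
  [0,-0.17,0],
  [0,-0.17,0],
  [0,-0.17,0],
], twist=[0,0,0,0,0,0,0,0])

```text
clock: 4.2
ee_pos: [0.5949, -0.0915, 0.2463]
ee_rot: [-0.041, 0.999, 0.001, -0.001]
wrist_force: [0.6, 0.7, -1.4]
finger_gap: 0.015
gripper_force: 58.7
```

Run:
```python
from h import *
import pickle
a=snapshot("side");s=sense();e=s["ee_pos"];print(e,s["clock"],s["finger_gap"],s["wrist_force"])
p=proj(a,[e])[0];x,y=int(p[0])-60,int(p[1])-45;print(p,x,y)
pickle.dump((a,s),open("a1.pkl","wb"))
cv2.imwrite("pics/c2.png",cv2.resize(a["frame"][y:y+140,x:x+130],(520,560),interpolation=cv2.INTER_CUBIC))
```

```text
[ 0.59497036 -0.09067197  0.24682992] 4.25 0.014946809576377701 [-0.40443224 -0.18594984 -1.9821745 ]
[413.98769746 200.87996786] 353 155
```

View pics/c2.png

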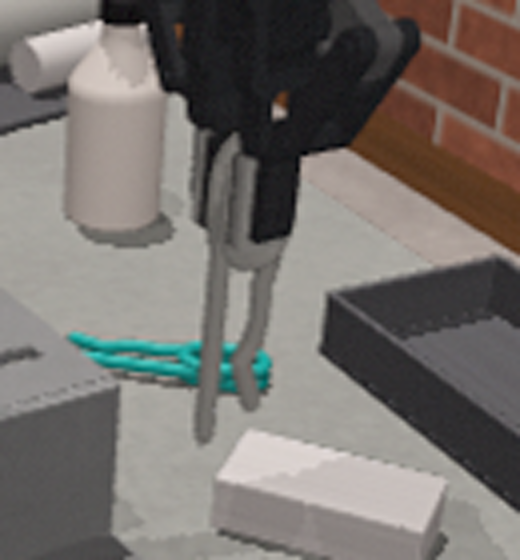

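The crop shows the clip held. The straight leg is on the robot side with its tip at side (404,265), and the bowed leg is on the far side, ending at (415,256). The clip's +x is therefore roughly world +x.

Run:
```python
from h import *
import pickle
np.set_printoptions(precision=4,suppress=True)
a,s=pickle.load(open("a1.pkl","rb"));e=s["ee_pos"]
from scipy.spatial.transform import Rotation as R
Rt=R.from_quat(s["ee_rot"]).as_matrix();print(Rt)
cx=-Rt[:,0];cz=-Rt[:,2];print("yaw",np.degrees(np.arctan2(cx[1],cx[0])))
for dz in(0,.004,.008):
    E=e-dz*cz
    print(dz,"tip",proj(a,E-.1*cz-.012*cx),"eyebot",proj(a,E-.026*cz),"legmid",proj(a,E-.04*cz-.012*cx),"bow",proj(a,E-.09*cz+.008*cx))
print("seen tip 403.8,264.8 eyebot 414.3,222; leg mid at row 155+310/4 col",353+214/4,"bow end 415,257")
print(plane(a,(403.8,264),e[2]-.104))
b=snapshot("top");x,y=proj(b,[.575,-.13,.2])[0].astype(int);print(x,y)
cv2.imwrite("pics/t2.png",b["frame"])
```

```text
[[-0.9965 -0.0834 -0.0022]
 [-0.0834  0.9965  0.0012]
 [ 0.0021  0.0014 -1.    ]]
yaw 4.785000387435477
0 tip [[401.6309 262.5493]] eyebot [[412.3789 217.2764]] legmid [[404.7803 227.6382]] bow [[412.9741 253.7416]]
0.004 tip [[401.4304 264.7692]] eyebot [[412.1368 219.7418]] legmid [[404.5617 230.0638]] bow [[412.7419 255.9782]]
0.008 tip [[401.231  266.9764]] eyebot [[411.8961 222.1924]] legmid [[404.3444 232.4748]] bow [[412.511 258.202]]
seen tip 403.8,264.8 eyebot 414.3,222; leg mid at row 155+310/4 col 406.5 bow end 415,257
[ 0.5872 -0.091   0.1428]
472 198
```

drive_tool([
  [0.015,-0.036,0],
  [0.03,-0.07,0],
  [0.038,-0.095,0],
  [0.038,-0.098,0.0],
  [0.038,-0.098,0.005],
  [0.038,-0.098,0.01],
  [0.038,-0.098,0.01],
  [0.038,-0.098,0.01],
], twist=[-0.06,-0.06,-0.06,-0.06,-0.06,-0.06,-0.06,-0.06])

```text
clock: 4.97
ee_pos: [0.5657, -0.1906, 0.2373]
ee_rot: [-0.073, 0.997, 0.001, -0.001]
wrist_force: [0.3, 0.1, -1.9]
finger_gap: 0.0155
gripper_force: 59.0
```

Run:
```python
from h import *
import pickle
np.set_printoptions(precision=4,suppress=True)
a=snapshot("side");b=snapshot("top");s=sense();e=s["ee_pos"];print(e,s["ee_rot"],s["clock"],s["finger_gap"],s["wrist_force"])
pickle.dump((a,b,s),open("a2.pkl","wb"))
v=np.hstack([cv2.resize(a["frame"][230:370,370:470],(400,560),interpolation=cv2.INTER_CUBIC),cv2.resize(b["frame"][150:290,445:545],(400,560),interpolation=cv2.INTER_CUBIC)])
cv2.imwrite("pics/c3.png",v)
```

```text
[ 0.5659 -0.1911  0.2382] [-0.0724  0.9974  0.0001 -0.    ] 5.0667 0.015086301849143965 [-0.1596  0.6879 -1.1366]
```

View pics/c3.png

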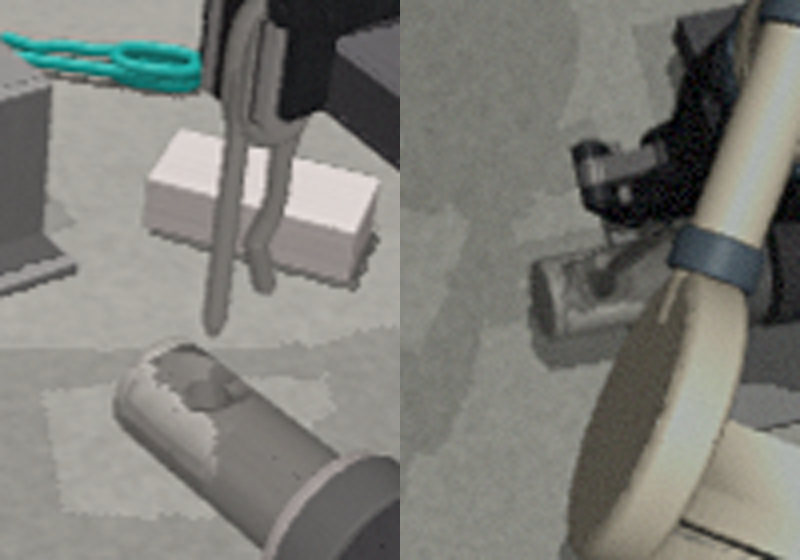

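Run:
```python
from h import *
import pickle
np.set_printoptions(precision=4,suppress=True)
a,b,s=pickle.load(open("a2.pkl","rb"));e=s["ee_pos"]
for z in (.131,.133,.135):print("tip",plane(a,(423.5,313.4),z))
for z in (.1065,.1085,.1105):print("hole",plane(a,(422.4,328.4),z))
c=np.array([.9895,.1445,0]);t=e-.012*c-[0,0,.104];print("kin tip",t,proj(a,t),proj(b,t), "hole top cam",plane(b,(495.2,220.5),.1085))
```

```text
tip [ 0.5584 -0.1915  0.131 ]
tip [ 0.5568 -0.1935  0.133 ]
tip [ 0.5553 -0.1955  0.135 ]
hole [ 0.5583 -0.1932  0.1065]
hole [ 0.5568 -0.1951  0.1085]
hole [ 0.5554 -0.1971  0.1105]
kin tip [ 0.554  -0.1929  0.1342] [[421.4859 312.9146]] [[498.5147 218.2474]] hole top cam [ 0.5552 -0.1942  0.1085]
```

The tip is at side (423.5,313.5), directly above the hole at (422.4,328.4), with 1–2 mm still to go along -y. Now the descent.

drive_tool([
  [0,-0.0015,0.005],
  [0,-0.0015,0.01],
  [0,-0.0015,0.015],
  [0,-0.0015,0.02],
  [0,-0.0015,0.025],
  [0,-0.0015,0.03],
  [0,-0.0015,0.035],
  [0,-0.0015,0.035],
], twist=[0,0,0,0,0,0,0,0])

```text
clock: 5.73
ee_pos: [0.5653, -0.1937, 0.2016]
ee_rot: [-0.071, 0.997, 0.0, -0.001]
wrist_force: [-0.1, -0.4, -2.0]
finger_gap: 0.0148
gripper_force: 59.1
```

Run:
```python
from h import *
np.set_printoptions(precision=4,suppress=True)
a=snapshot("side");s=sense();print(s["ee_pos"],s["clock"],s["finger_gap"],s["wrist_force"],s["ft_torque"])
cv2.imwrite("pics/c4.png",cv2.resize(a["frame"][230:370,370:490],(600,600*140//120*600//700),interpolation=cv2.INTER_CUBIC))
```

```text
[ 0.5654 -0.1938  0.2023] 5.7833 0.01523537515584589 [-0.1178 -0.7772 -0.5685] [0.0156 0.0233 0.0404]
```

View pics/c4.png

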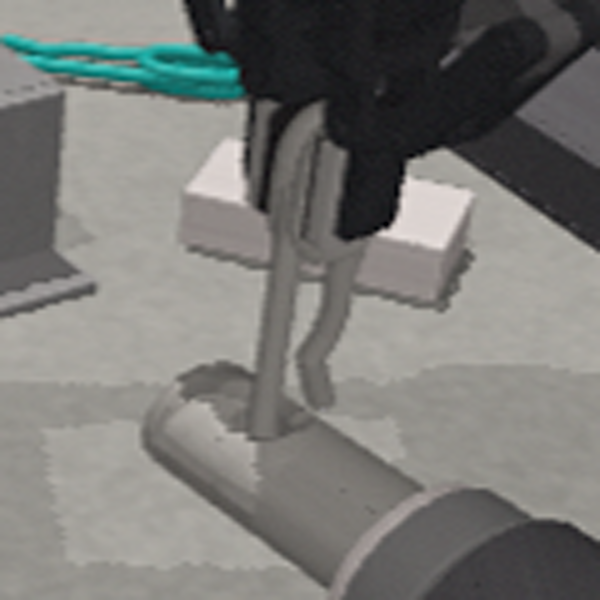

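The leg has entered the hole at side (423,332) with no contact force, and the bowed leg's end is on the pin's far side. I push on.

drive_tool([
  [0,0,0.004],
  [0,0,0.008],
  [0,0,0.012],
  [0,0,0.016],
  [0,0,0.02],
  [0,0,0.024],
  [0,0,0.028],
  [0,0,0.028],
], twist=[0,0,0,0,0,0,0,0])

```text
clock: 6.45
ee_pos: [0.5671, -0.1935, 0.1753]
ee_rot: [-0.072, 0.997, -0.0, 0.002]
wrist_force: [8.3, 1.2, -3.3]
finger_gap: 0.0148
gripper_force: 58.8
```

drive_tool([
  [-0.0015,0,0.003],
  [-0.0015,0,0.007],
  [-0.0015,0,0.011],
  [-0.0015,0,0.015],
  [-0.0015,0,0.018],
  [-0.0015,0,0.021],
  [-0.0015,0,0.021],
  [-0.0015,0,0.021],
], twist=[0,0,0,0,0,0,0,0])

```text
clock: 7.12
ee_pos: [0.5673, -0.1931, 0.152]
ee_rot: [-0.072, 0.997, 0.001, -0.001]
wrist_force: [6.4, 1.1, -5.5]
finger_gap: 0.0148
gripper_force: 58.6
```

drive_tool([
  [0,0,0.002],
  [0,0,0.004],
  [0,0,0.006],
  [0,0,0.007],
  [0,0,0.007],
], twist=[0,0,0,0,0])

```text
clock: 7.53
ee_pos: [0.5674, -0.1934, 0.1465]
ee_rot: [-0.072, 0.997, 0.0, 0.0]
wrist_force: [5.6, 0.3, -2.5]
finger_gap: 0.0149
gripper_force: 59.0
```

Run:
```python
from h import *
np.set_printoptions(precision=4,suppress=True)
a=snapshot("side");s=sense();print(s["ee_pos"],s["clock"],s["finger_gap"],s["wrist_force"],s["ft_torque"])
e=s["ee_pos"];print([proj(a,e-[0,0,d]) for d in (.005,.031)])
cv2.imwrite("pics/c5.png",cv2.resize(a["frame"][250:370,370:490],(600,600),interpolation=cv2.INTER_CUBIC))
```

```text
[ 0.5674 -0.1934  0.1465] 7.5833 0.0152079292487479 [ 5.8316  1.6546 -2.197 ] [ 0.15   -1.154  -0.0231]
[array([[430.93  , 306.3665]]), array([[428.8912, 321.649 ]])]
```

View pics/c5.png

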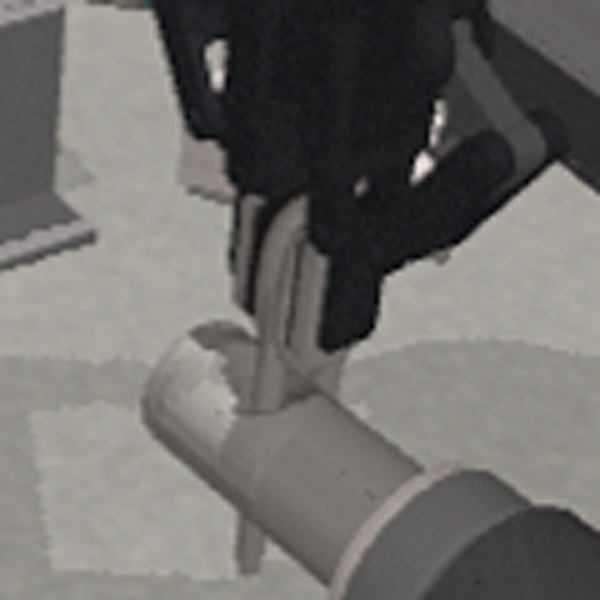

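drive_tool([
  [-0.0005,0,0.001],
  [-0.001,0,0.002],
  [-0.001,0,0.003],
  [-0.001,0,0.003],
], twist=[0,0,0,0])

```text
clock: 7.92
ee_pos: [0.5679, -0.1935, 0.1435]
ee_rot: [-0.071, 0.997, 0.0, -0.001]
wrist_force: [2.8, -0.2, -1.7]
finger_gap: 0.0152
gripper_force: 59.0
```

Forces are falling, so the clip is sprung over. Now I release: open gently to 0.035, then rise.

drive_tool([
  [0,0,0],
  [0,0,0],
  [0,0,0],
  [0,0,0],
], twist=[0,0,0,0], claw=0.04)

```text
clock: 8.25
ee_pos: [0.5679, -0.1936, 0.1443]
ee_rot: [-0.071, 0.997, -0.0, -0.0]
wrist_force: [-0.5, 0.2, -0.1]
finger_gap: 0.0401
gripper_force: 0.0
```

drive_tool([
  [0,0,-0.01],
  [0,0,-0.03],
  [0,0,-0.06],
  [0,0,-0.1],
  [0,0.03,-0.13],
  [0,0.07,-0.15],
  [0,0.1,-0.15],
  [0,0.1,-0.15],
], twist=[0,0,0,0,0,0,0,0])

```text
clock: 8.92
ee_pos: [0.5539, -0.0899, 0.299]
ee_rot: [-0.074, 0.997, 0.0, 0.003]
wrist_force: [1.1, 0.6, -0.9]
finger_gap: 0.04
gripper_force: 0.0
```

Run:
```python
from h import *
np.set_printoptions(precision=4,suppress=True)
a=snapshot("side");s=sense();print(s["ee_pos"],s["clock"],s["finger_gap"],s["wrist_force"])
P=np.array([.566,-.1936,.1385]);print([proj(a,P+[0,0,d]) for d in(0,.026,-.026)])
cv2.imwrite("pics/c6.png",cv2.resize(a["frame"][260:380,370:490],(600,600),interpolation=cv2.INTER_CUBIC))
```

```text
[ 0.5539 -0.0921  0.2972] 8.9667 0.03995060273662695 [-0.3691 -0.1012 -0.6682]
[array([[429.8701, 308.4771]]), array([[431.9704, 292.59  ]]), array([[427.8563, 323.6931]])]
```

View pics/c6.png

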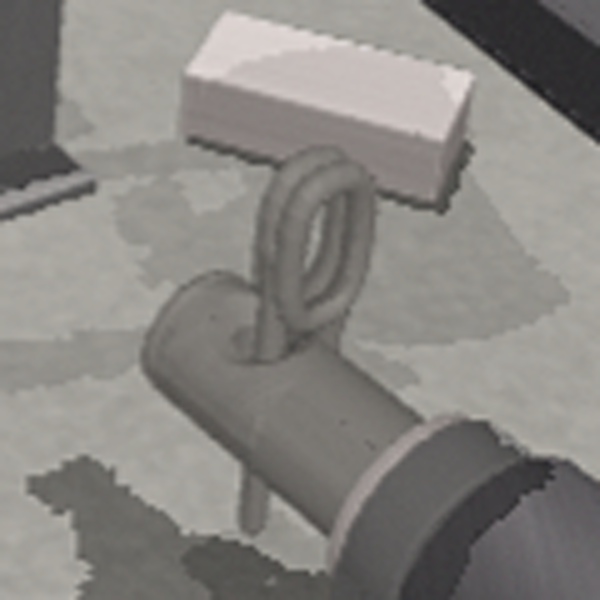

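The clip stands upright in the hole: eye centre at side (433,308), about 24 mm above the pin, with the straight leg's end visible below the pin at (420,366). The gripper is clear, so I hand in.

```bash
python3 -c "from cell import hand_in;print(hand_in())"
```

```text
the job is handed in; nothing more can be done
None
```

The R-clip is on the pin and let go: its straight leg is through the cross-hole, and the job was handed in at about 9 s. I couldn't see the bowed leg under the pin; the push force dropping off suggests it closed.

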